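Load handsets into the charging docks

ROBOT

A 7-joint arm with a two-finger parallel gripper is mounted at the origin on the work surface. World frame = base frame: x ahead of the robot, y to its left, z up, the work surface at z = 0. Lengths are in m, angles in rad, forces in N, time in s.
With the tool pointing down it reaches from about 0.425 to 0.925 m from the base axis. Payload 6.8 kg.
Tool frame: the origin (TCP) lies on the centre line of the jaws, within the pads' length; the fingertips stand r.tcp_to_tips ahead of it and the grasp point (between the pads) lies 3 mm ahead of it (r.tcp_to_tips is the distance from the TCP to the fingertips, in m); y points along the fingers, x is the direction in which the jaws open and shut, and the axes are right-handed (so a half turn about y gives the same grasp; the last joint's range is limited). The gripper opens to 85 mm and grips with 20 to 120 N. Pads are 22 mm wide; open, the fingers measure 114 mm over their backs; the gripper's body (76 mm by 85 mm) begins 54 mm behind the grasp point. The pads swing forward as they close: fully open they stand 13 mm farther back than shut.
Start: joints at [-1.456, 0.477, 0.022, 1.555, -0.011, 1.109, -0.083], TCP at [0.149, 0.658, 0.253] pointing down, gripper open.
Joint ranges: [-2.96, 2.96], [-0.34, 2.1], [-1.41, 1.46], [0.24, 2.44], [-1.37, 4.51], [0.17, 1.92], [-2.96, 2.96]. Speed limits (rad/s): [2.39, 2.39, 3.14, 3.14, 3.14, 3.14, 3.14].

INTERFACE

Orientations are given as a rotation vector (axis times angle).
In Python, from workcell import r, solver, cams gives the robot as it stands. Calls block until the motion is done:
- r.movep(position, orientation): joint-space move of the TCP to a pose.
- r.movel(position, attitude=None, vel=0.15, f_stop=None): straight line of the TCP; attitude=None keeps the orientation; vel is the mean speed in m/s. With f_stop (N) it stops when the force on the tool has changed by that much, and returns True; else False.
- r.movej(angles): joint-space move.
- r.move_gripper(opening, force=None): finger opening in m; force is the grip in N (None keeps the last); returns when the fingers have stopped.
- r.sleep(seconds).
- solver.solve_ik(position, orientation): joint angles nearest the present ones, or None.
- cams.snapshot(name): name is "scene" or "top"; returns a dict with "pixels" (480x640x3 uint8, red, green, blue), "fov_y" (degrees; the focal length in pixels is half the picture's height over the tangent of half this angle, whatever the lens; pixels are square), "cx", "cy" (the principal point, pixels), "world_from_camera" (4x4, takes a point from camera to world coordinates). Camera axes: x right, y up, looking along -z (the intrinsics and any distortion apply to the point x, -y, -z); pixel columns grow to the right and rows downward; lengths in m; the calibration is good to about 2 mm. A picture is of the moment at which its call begins. There is no depth.
A pose or a line that the arm cannot do raises r.Unreachable and nothing moves.
- r.job_done(): hands the job in, once; it reports no verdict.
Trained networks look in a picture, given as the dict that the camera call returned (one of the last four; its "shot" number tells which), for a name from the list of things; names that differ only in an ending like _2 or _b are one class to them, and where a whole thing is asked for, a point or a joint stands for the part that bears it (a point fixed in the world has none). Each returns a list of dicts, best first, with "confidence" (0 to 1); they miss things now and then, are a little off and sometimes report something else, mostly with a low value. They report only what shows in the picture. A call takes as long as a camera call.
- cams.boxes_of(name, picture): "box" ([left, top, right, bottom] in pixels, round what is visible of it).
- cams.regions_of(name, picture): "region" (480x640 bool, what is visible of it) and "box" ([left, top, right, bottom] in pixels, round what is visible of it).
- cams.landmark_of(name, picture): "location" ([column, row] in pixels: a listed point, or the origin of a listed thing).
Readings, each from a call of its own:
- r.read_time_s(): time.
- r.read_joint_positions(): joint angles.
- r.read_qvel(): joint speeds.
- r.read_joint_efforts(): joint torques, N m.
- r.read_eef_pos(): TCP position.
- r.read_orientation(): TCP orientation.
- r.read_ft_force(): force on the tool from outside, world axes, zero at the start.
- r.read_ft_torque(): the same for the moment, N m.
- r.read_finger_gap(): finger opening in m.
Only numpy, scipy, OpenCV 4.12 (cv2) and the standard library are available. Lean on these libraries where they do the work, as an engineer would, in place of code of your own. Each camera call takes 0.05 s, during which the arm holds its last target. There are 200 camera calls.

TASK

Clear the grey scrap handsets from in front of the docks into the red scrap box, and lay each coloured handset from the tray flat in the funnel mouth of the dock of its own colour (either end or face will do) and slide it under the bridge with the pusher until it is fully home against the hidden stop. Once all the coloured handsets that are there are home, flip the red lever fully over to on, and leave the pusher lying back in its rest. Leave the loose batteries and the board in the tray, and do not disturb the other things on the bench.

Things in the scene. Friction and masses are not known exactly. Their poses are not given: they have to be found in the camera images.
- handset_green: Loose green compact phone handset, a slab 108 mm long (its x), 50 mm wide (y), 14 mm thick (z), about 0.13 kg. Origin at its middle (7 mm above what it lies on). It starts flat in the tray. May be absent (then there is nothing to load into its dock).
- handset_mauve: Loose mauve compact phone handset, a slab 108 mm long (its x), 50 mm wide (y), 14 mm thick (z), about 0.13 kg. Origin at its middle (7 mm above what it lies on). It starts flat in the tray. May be absent (then there is nothing to load into its dock).
- handset_orange: Loose orange compact phone handset, a slab 108 mm long (its x), 50 mm wide (y), 14 mm thick (z), about 0.13 kg. Origin at its middle (7 mm above what it lies on). It starts flat in the tray. May be absent (then there is nothing to load into its dock).
- dock_green: Fixed grey dock, bridge and funnel edges green. Origin on the bench, mid-throat; x points inwards, away from the robot. No floor: handsets slide on the bench. Guides 24 mm high converge from 85 mm apart at x=-40 mm to 53 mm at x=0; then a 53 mm channel. Green bridge over x=0 to 32 mm, underside 24, top 32 mm high. 102 mm wide outside at the mouth, 71 mm behind.
- dock_mauve: Fixed grey dock, bridge and funnel edges mauve. Origin on the bench, mid-throat; x points inwards, away from the robot. No floor: handsets slide on the bench. Guides 24 mm high converge from 85 mm apart at x=-40 mm to 53 mm at x=0; then a 53 mm channel. Mauve bridge over x=0 to 32 mm, underside 24, top 32 mm high. 102 mm wide outside at the mouth, 71 mm behind.
- dock_orange: Fixed grey dock, bridge and funnel edges orange. Origin on the bench, mid-throat; x points inwards, away from the robot. No floor: handsets slide on the bench. Guides 24 mm high converge from 85 mm apart at x=-40 mm to 53 mm at x=0; then a 53 mm channel. Orange bridge over x=0 to 32 mm, underside 24, top 32 mm high. 102 mm wide outside at the mouth, 71 mm behind.
- home_green (a point): Where the middle of the green handset lies when fully home in its dock: 74 mm beyond the throat, 7 mm above the bench. Its front end then meets a rigid stop (54 mm further on, hidden under a grey hood) and its tail is 20 mm under the bridge, out of the fingers' reach.
- home_mauve (a point): Where the middle of the mauve handset lies when fully home in its dock: 74 mm beyond the throat, 7 mm above the bench. Its front end then meets a rigid stop (54 mm further on, hidden under a grey hood) and its tail is 20 mm under the bridge, out of the fingers' reach.
- home_orange (a point): Where the middle of the orange handset lies when fully home in its dock: 74 mm beyond the throat, 7 mm above the bench. Its front end then meets a rigid stop (54 mm further on, hidden under a grey hood) and its tail is 20 mm under the bridge, out of the fingers' reach.
- tray: Fixed white open tray, 290 mm (x) by 196 mm (y) outside; floor 5 mm thick, low rim 11 mm high and 5 mm thick. Origin under its centre. The handsets lie in it side by side, about across it (long side along the tray's y), about 80 mm apart, with loose odds and ends along its -y wall.
- pusher: Loose pusher: a yellow bar 100 mm long (x), 44 mm wide (y), 16 mm high, both ends alike, with a blue block handle on its middle, 30 mm (x) by 22 mm (y), from 16 to 66 mm above its underside. 0.14 kg. Origin in the middle of the underside. Grip the handle across y.
- rest: Fixed grey open rest for the pusher, 128 mm (x) by 72 mm (y) outside, 14 mm high, walls and floor 5 mm; origin under its centre. The pusher starts in it, lengthwise.
- power (a joint): Red lever of the main switch, rad: near 0 it leans towards the robot (off), 1.0 is fully over, leaning away from the robot (on). It stays where it is left; a light push of a few N moves it.
- power_tip (a point): Centre of the lever's red end ball, as it stands now: a ball 26 mm across on a 10 mm bar, its centre 55 mm from a level crosswise axis that lies 22 mm above the bench in a block 70 mm long, 50 wide, 25 high. At 0 the tip leans 0.5 rad towards the robot, at 1.0 as far away from it (along world x, within 0.15 rad).
- battery_a: Loose black phone battery in the tray, 48 x 30 x 6 mm; not part of the job.
- battery_b: Another loose black battery in the tray, 48 x 30 x 6 mm; not part of the job.
- board: Loose green circuit board in the tray, 55 x 28 x 4 mm; not part of the job.
- scrap_a: Loose grey scrap handset, same size and shape as the others (108 x 50 x 14 mm, origin at its middle, long side along its x), lying flat on the bench in front of the docks, in the way. May be absent.
- scrap_b: Loose grey scrap handset, same size and shape as the others (108 x 50 x 14 mm, origin at its middle, long side along its x), lying flat on the bench in front of the docks, in the way. May be absent.
- scrap_box: Fixed red open box for scrap, 150 mm (x) by 120 mm (y) outside, 32 mm high, walls and floor 5 mm; origin under its centre. Room for two scrap handsets, on top of each other or as they come, long side along the box's x.
- screwdriver: Loose screwdriver, 160 mm, lying on the bench; not part of the job.
- flux_jar: Loose amber jar, 50 mm across, 55 mm high, on the bench; not part of the job.
- meter: Loose teal multimeter, 160 x 80 x 34 mm, on the bench; not part of the job.

How it is judged:
On the way, in this order (a step that is already met when the one before it is completed fails the run):
1. every handset present is fully home in the dock of its own colour (x of handset_green in the frame of dock_green between 0.07 and 0.079 m and y of handset_green in the frame of dock_green between -0.003 and 0.003 m and z of handset_green in the frame of dock_green below 0.012 m and angle between the x axis of handset_green and the x axis of dock_green, either way round below 0.06 rad and x of handset_mauve in the frame of dock_mauve between 0.07 and 0.079 m and y of handset_mauve in the frame of dock_mauve between -0.003 and 0.003 m and z of handset_mauve in the frame of dock_mauve below 0.012 m and angle between the x axis of handset_mauve and the x axis of dock_mauve, either way round below 0.06 rad and x of handset_orange in the frame of dock_orange between 0.07 and 0.079 m and y of handset_orange in the frame of dock_orange between -0.003 and 0.003 m and z of handset_orange in the frame of dock_orange below 0.012 m and angle between the x axis of handset_orange and the x axis of dock_orange, either way round below 0.06 rad), for 0.2 s.
2. the red lever is flipped on (value of joint power above 0.8 rad), for 0.2 s.
At the end, for the whole second after the job is handed in: Handsets present: in own-colour dock, within 4 mm of the stop, 3 mm of centre, 0.06 rad of straight, at rest. Scrap handsets lie in the scrap box. Lever beyond 0.8 rad. Pusher flat in its rest within 20 mm of its centre and 0.3 rad of its length (either way round), released, at rest (all of step 1 and linear speed of each of handset_green, handset_mauve, handset_orange, pusher, scrap_a, scrap_b below 0.02 m/s and value of joint power above 0.8 rad and z of pusher in the frame of rest below 0.012 m and horizontal distance between pusher and rest below 0.02 m and angle between pusher's own z axis and vertical below 0.1 rad and angle between the x axis of pusher and the x axis of rest, either way round below 0.3 rad and x of scrap_a in the frame of scrap_box between -0.07 and 0.07 m and y of scrap_a in the frame of scrap_box between -0.055 and 0.055 m and z of each of scrap_a, scrap_b in the frame of scrap_box below 0.055 m and x of scrap_b in the frame of scrap_box between -0.07 and 0.07 m and y of scrap_b in the frame of scrap_box between -0.055 and 0.055 m and contact force between the fingers and pusher below 0.1 N); the robot touches nothing.
It fails at once if one of the other things on the bench (screwdriver, jar, meter) is moved by more than 40 mm (distance of any of screwdriver, flux_jar, meter from where it was at the start of the episode above 0.04 m).
It fails at once if a battery or the board is taken out of the tray (z of any of battery_a, battery_b, board in the frame of tray above 0.07 m).
Of handset_green, handset_mauve, handset_orange only 2 to 3 are there at a start; the rules pass over those that are not, and their reading is None.
Of scrap_a, scrap_b only 1 to 2 are there at a start; the rules pass over those that are not, and their reading is None.
At some moment in a run one of handset_green, handset_mauve, handset_orange, scrap_a, scrap_b may be knocked a few centimetres aside while the robot is not near it.
Once in a run the grip may slacken for a moment while it holds something.
It also fails if it takes over 210 s, if anything falls off the work surface, if the arm or the gripper's body presses on something with over 40 N, if the wrist force passes 120 N, or if a joint passes its speed limit or range.

## Working session

There is one attempt and no reset: what is moved stays moved. The work goes in short steps, each a Python script; the robot and the scene stay as the last script left them, time stands still between calls to the robot, and variables do not carry over. Pictures are saved under pics/ and viewed, about 12 in all and at most 16, crops included, and the job is handed in when it is done.

```bash
ls; mkdir -p pics; python3 - <<'E'
from workcell import r,solver,cams
import cv2,numpy as np
for n in("top","scene"):
    p=cams.snapshot(n); cv2.imwrite(f"pics/{n}0.png",p["pixels"][:,:,::-1])
    print(n,{k:v for k,v in p.items() if k!="pixels"})
print(r.tcp_to_tips,r.read_time_s(),r.read_orientation(),r.read_finger_gap())
E
```

```text
pics
top {'fov_y': 46.32504460563664, 'cx': 321.78228507335393, 'cy': 235.25107282492638, 'world_from_camera': array([[ 0.00527525,  0.99449277, -0.10467239,  0.36699086],
       [-0.99998075,  0.00490419, -0.00380203, -0.02644831],
       [-0.00326776,  0.10469044,  0.99449949,  1.38717434],
       [ 0.        ,  0.        ,  0.        ,  1.        ]]), 'shot': 1}
scene {'fov_y': 54.89764155822239, 'cx': 322.50042909692553, 'cy': 237.3860191828617, 'world_from_camera': array([[ 0.12262598, -0.7615738 ,  0.63637113,  1.37442385],
       [ 0.99245192,  0.09317031, -0.07974013, -0.14103987],
       [ 0.0014371 ,  0.64134596,  0.76725048,  1.1325313 ],
       [ 0.        ,  0.        ,  0.        ,  1.        ]]), 'shot': 2}
0.022 0.1 [-1.30748674 -1.04266252  1.04471895] 0.08536203789390234
```

View images.

View pics/top0.png

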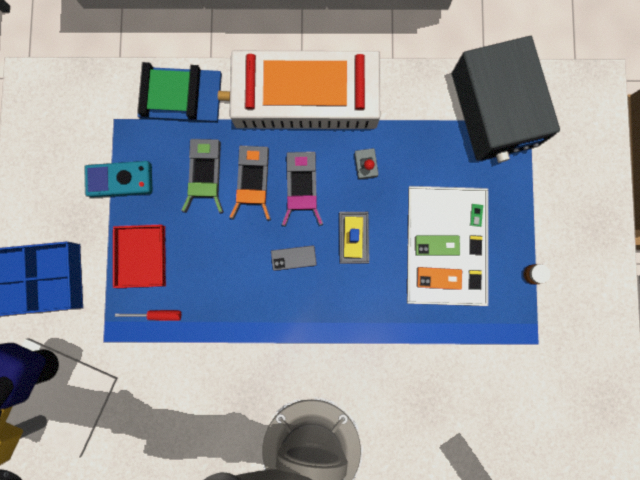

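View pics/scene0.png

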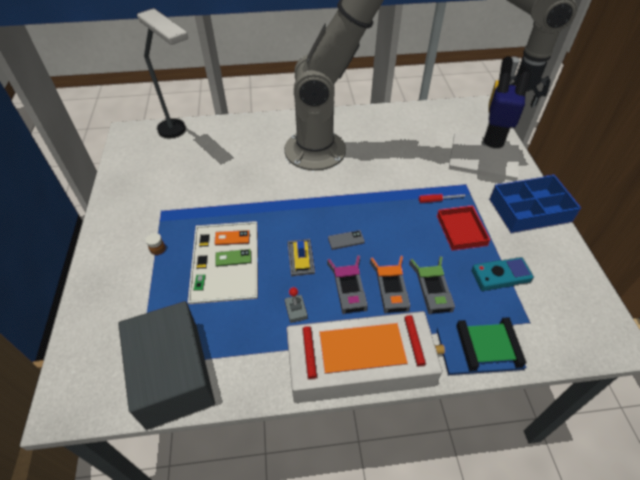

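The top view shows green (438,245) and orange (440,279) handsets in the tray, with no mauve. There is one scrap at (293,258). The docks are green (204,175), orange (253,180) and mauve (301,185). The pusher is at (353,237), the lever ball at (368,163) and the box at (139,256).

```bash
cat > h.py <<'E'
from workcell import r,solver,cams
import cv2,numpy as np
from scipy.spatial.transform import Rotation as R
def ray(p,uv,z):
    f=240/np.tan(np.radians(p["fov_y"]/2)); T=p["world_from_camera"]
    uv=np.atleast_2d(uv).astype(float)
    d=np.c_[(uv[:,0]-p["cx"])/f,-(uv[:,1]-p["cy"])/f,-np.ones(len(uv))]@T[:3,:3].T
    s=(z-T[2,3])/d[:,2]; return (T[:3,3]+d*s[:,None])[:,:2]
def rect(p,mask,z):
    "min-area rectangle of mask on plane z: centre, size(long,short), yaw of long axis in (-pi/2,pi/2]"
    m=(mask*255).astype(np.uint8); cs,_=cv2.findContours(cv2.resize(m,None,fx=4,fy=4,interpolation=cv2.INTER_CUBIC)//128*128,cv2.RETR_EXTERNAL,cv2.CHAIN_APPROX_NONE)
    c=max(cs,key=cv2.contourArea)[:,0]/4-.375
    q=ray(p,c,z).astype(np.float32)
    b=cv2.boxPoints(cv2.minAreaRect(q*1000))/1000
    e1,e2=b[1]-b[0],b[2]-b[1]
    if np.linalg.norm(e1)<np.linalg.norm(e2): e1,e2=e2,e1
    a=np.arctan2(e1[1],e1[0]); a=(a+np.pi/2)%np.pi-np.pi/2
    return b.mean(0),np.linalg.norm(e1),np.linalg.norm(e2),a
def find(name,z,cam="top",p=None):
    p=p or cams.snapshot(cam)
    out=[]
    for g in cams.regions_of(name,p):
        c,l,w,a=rect(p,g["region"],z); out.append((round(g["confidence"],2),c.round(4),round(l,4),round(w,4),round(a,3)))
    return out
def down(yaw):
    "tool down, jaws open along world direction yaw (mod pi)"
    x=np.array([np.cos(yaw),np.sin(yaw),0]); y=np.array([0,0,-1.]); return R.from_matrix(np.c_[x,y,np.cross(x,y)])
def att(yaw):
    "pick the half-turn nearest the present orientation"
    cur=R.from_rotvec(r.read_orientation())
    return min((down(yaw),down(yaw+np.pi)),key=lambda o:(cur.inv()*o).magnitude()).as_rotvec()
E
python3 - <<'E'
from h import *
H=dict(handset_green=.019,handset_mauve=.019,handset_orange=.019,scrap_a=.014,dock_green=.03,dock_orange=.03,tray=.011,pusher=.016,rest=.014,scrap_box=.032,power=.025,screwdriver=.01)
p=cams.snapshot("top"); s=cams.snapshot("scene")
for n,z in H.items():
    print(n,[tuple(map(str,o)) for o in find(n,z,p=p)])
for n,z in dict(dock_green=0,dock_orange=0,home_green=.007,home_orange=.007,power_tip=.07,pusher=.0,rest=0).items():
    for q in(p,s):
        L=cams.landmark_of(n,q)
        if L: print(n,q["shot"],L[0]["location"],ray(q,L[0]["location"],z).round(4),L[0]["confidence"])
px=p["pixels"][125:305,170:390]; cv2.imwrite("pics/c1.png",cv2.resize(px,None,fx=3.5,fy=3.3,interpolation=cv2.INTER_CUBIC)[:,:,::-1])
E
```

```text
handset_green [('0.67', '[ 0.4885 -0.3032]', '0.1102', '0.0509', '-1.566')]
handset_mauve []
handset_orange [('0.58', '[ 0.4077 -0.3068]', '0.1092', '0.0515', '1.535')]
scrap_a [('0.67', '[ 0.5637 -0.4017]', '0.0571', '0.0302', '-0.112'), ('0.61', '[0.4559 0.049 ]', '0.1092', '0.0522', '-1.441'), ('0.59', '[ 0.4049 -0.3943]', '0.0438', '0.0287', '-0.022')]
dock_green [('0.59', '[0.6569 0.2679]', '0.1848', '0.1006', '-0.05'), ('0.36', '[ 0.4077 -0.3056]', '0.1115', '0.0523', '1.521')]
dock_orange [('0.92', '[0.6407 0.1512]', '0.1861', '0.1026', '-0.05')]
tray [('0.66', '[ 0.4889 -0.3307]', '0.2914', '0.2003', '-0.029'), ('0.58', '[0.456  0.0495]', '0.1097', '0.0517', '-1.436')]
pusher []
rest [('0.78', '[ 0.5066 -0.0993]', '0.1281', '0.0733', '0.002'), ('0.7', '[0.6496 0.4868]', '0.1685', '0.0872', '-1.499')]
scrap_box [('0.56', '[0.4571 0.4222]', '0.1524', '0.1299', '0.034')]
power []
screwdriver [('0.82', '[0.3146 0.4008]', '0.158', '0.0259', '-1.565')]
dock_green 3 [204.5, 197.6] [[0.6064 0.2733]] 0.61
dock_green 4 [427.8, 267.7] [[0.5926 0.2787]] 0.8
dock_orange 4 [386.7, 272.4] [[0.5946 0.1513]] 0.88
home_green 3 [206.1, 166.3] [[0.6847 0.2699]] 0.61
home_green 4 [436.4, 292.5] [[0.6867 0.277 ]] 0.62
home_orange 3 [250.1, 174.3] [[0.6648 0.1591]] 0.64
home_orange 4 [389.9, 292.0] [[0.6687 0.1441]] 0.66
power_tip 3 [368.7, 163.8] [[ 0.6781 -0.1328]] 0.5
power_tip 4 [292.5, 291.9] [[ 0.6756 -0.1356]] 0.54
pusher 3 [351.8, 237.9] [[ 0.5067 -0.0958]] 0.79
pusher 4 [303.6, 259.0] [[ 0.514  -0.0916]] 0.6
rest 3 [351.1, 238.1] [[ 0.5062 -0.094 ]] 0.65
rest 4 [299.0, 256.3] [[ 0.5018 -0.1047]] 0.66
```

View pics/c1.png

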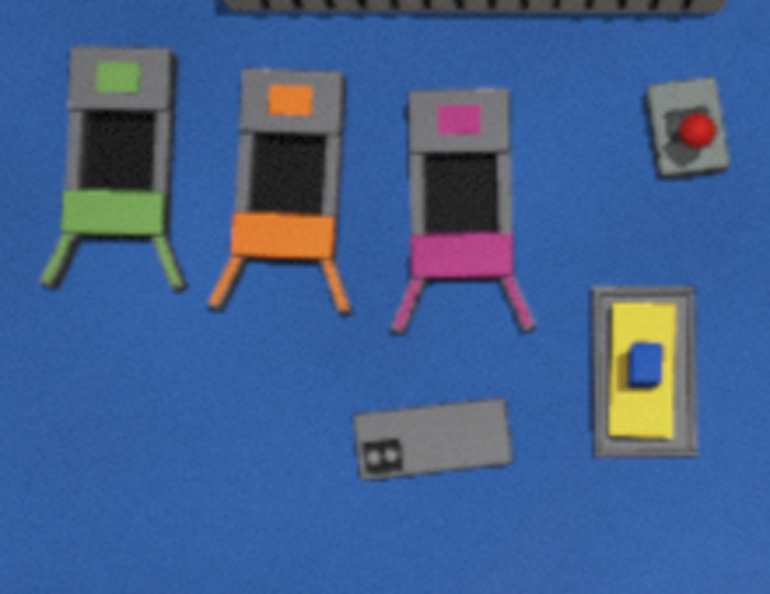

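The crop shows the docks clearly, each with a slight clockwise lean, one scrap, and the lever leaning towards the robot. The pusher is in its rest. Next I measure the docks and pusher by colour and pick up the scrap.

```bash
cat >> h.py <<'E'
def up(p,win,n=4):
    x0,y0,x1,y1=win; return cv2.resize(p["pixels"][y0:y1,x0:x1],None,fx=n,fy=n,interpolation=cv2.INTER_CUBIC)
def hue(img,lo,hi,s=110,v=60):
    return cv2.inRange(cv2.cvtColor(img,cv2.COLOR_RGB2HSV),(lo,s,v),(hi,255,255))
def pxs(win,c,n=4): return (np.asarray(c)+.5)/n-.5+np.array(win[:2])
def pick(c,yaw,z,gap=.064,width=.05,force=40,hi=.15):
    "grasp with jaws along yaw, grasp TCP height z"
    o=att(yaw); r.move_gripper(gap)
    r.movep([*c,hi],o); hit=r.movel([*c,z],vel=.1,f_stop=8)
    r.move_gripper(0.0,force); g=r.read_finger_gap(); print("pick: stopped",hit,r.read_eef_pos().round(4),"gap",round(g,4))
    r.movel([*c,hi],vel=.15); print("after lift gap",round(r.read_finger_gap(),4)); return o
E
python3 - <<'E'
from h import *
p=cams.snapshot("top")
for n,win,h in(("green",(178,130,228,220),(40,75)),("orange",(226,135,278,225),(5,20))):
    m=cv2.morphologyEx(hue(up(p,win),*h),cv2.MORPH_OPEN,np.ones((19,19)))
    k,_,st,ce=cv2.connectedComponentsWithStats(m)
    P=[ray(p,pxs(win,c),.032)[0] for c in ce[1:]]
    P=sorted([(st[i+1][4],P[i]) for i in range(k-1)],key=lambda a:-a[0])[:2]
    m8=np.zeros((480*1,640)); 
    d=P[1][1]-P[0][1]; print(n,"bridge",P[0],"patch",P[1],"yaw",np.arctan2(d[1],d[0]))
    i=1+np.argmax(st[1:,4]); q=np.argwhere(_==i)[:,::-1]; print(" bridge box",cv2.minAreaRect((ray(p,pxs(win,q),.032)*1000).astype(np.float32)))
win=(335,205,375,270)
m=hue(up(p,win),20,35,150,120); q=np.argwhere(m)[:,::-1]
print("pusher bar",cv2.minAreaRect((ray(p,pxs(win,q),.016)*1000).astype(np.float32)))
r.move_gripper(.064); print("tips",r.tcp_to_tips)
pick([.456,.049],-1.441+np.pi/2,.026)
print(r.read_time_s(),r.tcp_to_tips)
E
```

```text
green bridge (np.int32(5662), array([0.62203589, 0.27260151])) patch (np.int32(1216), array([0.72506825, 0.2721606 ])) yaw -0.0042793013133409765
 bridge box ((622.2371826171875, 272.69195556640625), (32.95777893066406, 67.86273956298828), 0.2682420313358307)
orange bridge (np.int32(6663), array([0.60558217, 0.15362484])) patch (np.int32(1802), array([0.70820961, 0.15065993])) yaw -0.02888193985405811
 bridge box ((606.0264282226562, 153.52818298339844), (71.46463775634766, 36.64255142211914), 88.56884002685547)
pusher bar ((508.0987854003906, -97.68379974365234), (42.83289337158203, 99.41698455810547), 88.5516128540039)
tips 0.022
pick: stopped False [0.4564 0.0491 0.0268] gap 0.0486
after lift gap 0.0481
7.225 0.022
```

```bash
python3 - <<'E'
from h import *
o=att(np.pi/2+.02); c=[.457,.427]
r.movep([*c,.15],o); print("gap",r.read_finger_gap())
print(r.movel([*c,.036],vel=.12,f_stop=8),r.read_eef_pos().round(4))
r.move_gripper(.068); r.movel([*c,.17],vel=.2)
p=cams.snapshot("top"); cv2.imwrite("pics/t2.png",p["pixels"][:,:,::-1])
r.movep([.45,0.1,.25],att(0))
p=cams.snapshot("top"); 
for n,z in dict(scrap_a=.019,handset_green=.019,handset_orange=.019).items(): print(n,find(n,z,p=p))
cv2.imwrite("pics/t2.png",p["pixels"][120:345,80:540,::-1]);print(r.read_time_s())
E
```

```text
gap 0.048930349954174744
False [0.4575 0.4274 0.0368]
scrap_a [(0.57, array([0.4564, 0.428 ], dtype=float32), np.float32(0.1124), np.float32(0.0558), np.float32(0.037))]
handset_green [(0.83, array([ 0.4879, -0.3045], dtype=float32), np.float32(0.1071), np.float32(0.0537), np.float32(1.559))]
handset_orange [(0.96, array([ 0.4076, -0.3079], dtype=float32), np.float32(0.1116), np.float32(0.0532), np.float32(1.544))]
12.8083
```

View pics/t2.png

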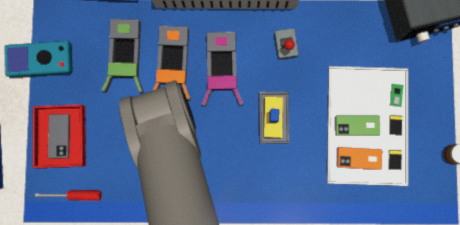

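The scrap lies in the box at (58,136) in the crop, long side along the box. Next I place the orange and green handsets in their funnels.

```bash
cat >> h.py <<'E'
DOCK=dict(orange=((.5896,.1541),-.03),green=((.6062,.2729),-.01))
def dpt(n,x,y=0):
    (c,a)=DOCK[n]; return np.array(c)+[x*np.cos(a)-y*np.sin(a),x*np.sin(a)+y*np.cos(a)]
def load(n,c,yaw):
    pick(c,yaw+np.pi/2,.031)
    if r.read_finger_gap()<.04: raise SystemExit("lost")
    o=att(DOCK[n][1]+np.pi/2); q=dpt(n,-.056)
    r.movep([*q,.15],o); g=r.read_finger_gap(); print("gap",g)
    if g<.04: raise SystemExit("lost")
    print("placed",r.movel([*q,.028],vel=.1,f_stop=8),r.read_eef_pos().round(4))
    r.move_gripper(.066); r.movel([*q,.15],vel=.2)
E
python3 - <<'E'
from h import *
load("orange",[.4077,-.3073],1.54)
r.movep([.45,-.1,.25],att(0)); p=cams.snapshot("top")
print(find("handset_green",.019,p=p),find("handset_orange",.014,p=p),r.read_time_s())
E
```

```text
pick: stopped False [ 0.4081 -0.3075  0.0318] gap 0.049
after lift gap 0.0487
gap 0.048329222318576025
placed True [0.5319 0.1556 0.052 ]
[(0.85, array([ 0.4885, -0.3032], dtype=float32), np.float32(0.1102), np.float32(0.0509), np.float32(-1.566)), (0.45, array([ 0.4177, -0.5439], dtype=float32), np.float32(0.0629), np.float32(0.0479), np.float32(-1.566))] [(0.76, array([0.54  , 0.1587], dtype=float32), np.float32(0.1093), np.float32(0.0514), np.float32(0.017))] 24.575
```

```bash
python3 - <<'E'
from h import *
r.movep([.45,-.25,.25],att(0)); p=cams.snapshot("top"); s=cams.snapshot("scene")
a=up(p,(225,130,285,265),4); b=up(s,(340,215,460,330),4)
b=cv2.resize(b,(480,460)); a=np.vstack([a])[:540]
im=np.zeros((540,730,3),np.uint8); im[:a.shape[0],:240]=a; im[:460,245:725]=b
cv2.imwrite("pics/t3.png",im[:,:,::-1])
E
```

```text
(no output)
```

View pics/t3.png

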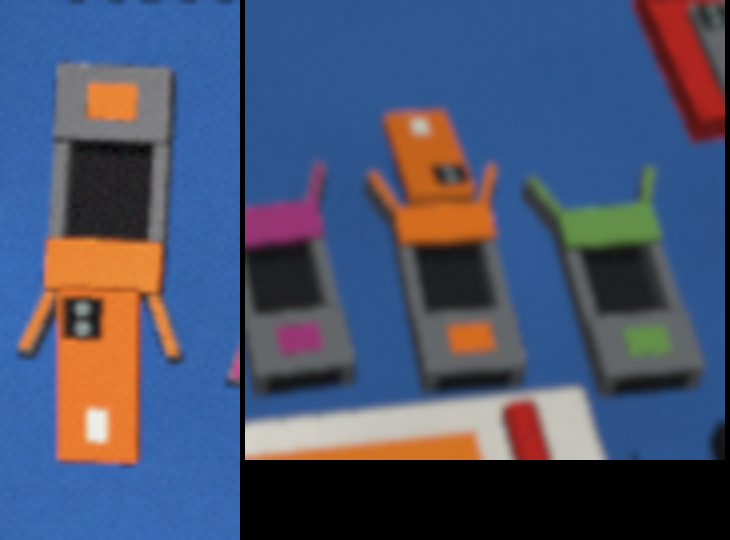

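The orange handset sits at the mouth of its dock, but the height is unclear because the descent stopped 24 mm early. I compare both cameras to settle it.

```bash
python3 - <<'E'
from h import *
p=cams.snapshot("top"); s=cams.snapshot("scene")
for q in(p,s):
    g=cams.regions_of("handset_orange",q); print(g and (g[0]["confidence"],g[0]["box"]))
    for z in(.014,.038): print(z,[np.round(v,4) for v in rect(q,g[0]["region"],z)])
# scene: corners of handset's top tail edge from crop (crop px /4 + offset)
c=np.array([[384,113],[442,109],[405,200],[470,196]])-[245,0]
c=c*[120/480,115/460]+[340,215]
for z in(.014,.026,.038): print(z,ray(s,c,z).round(4).tolist())
c=np.array([[57,462],[138,464],[57,291],[138,291]])/4+[225,130]
for z in(.014,.026,.038): print(z,ray(p,c,z).round(4).tolist())
E
```

```text
(0.98, [239.6, 201.4, 261.1, 247.3])
0.014 [array([0.5399, 0.1587], dtype=float32), np.float32(0.1139), np.float32(0.0563), np.float32(0.0167)]
0.038 [array([0.5368, 0.1554], dtype=float32), np.float32(0.1119), np.float32(0.0553), np.float32(0.0167)]
(0.76, [375.0, 241.9, 398.9, 266.4])
0.014 [array([0.5348, 0.1577], dtype=float32), np.float32(0.0948), np.float32(0.0557), np.float32(0.0393)]
0.038 [array([0.5528, 0.1513], dtype=float32), np.float32(0.0928), np.float32(0.0545), np.float32(0.0393)]
0.014 [[0.4902, 0.1342], [0.4917, 0.1801], [0.575, 0.1335], [0.5773, 0.1828]]
0.026 [[0.4997, 0.1313], [0.5012, 0.1766], [0.5836, 0.1305], [0.5859, 0.1794]]
0.038 [[0.5092, 0.1283], [0.5107, 0.1732], [0.5922, 0.1276], [0.5944, 0.1759]]
0.014 [[0.4852, 0.1815], [0.4842, 0.1317], [0.5915, 0.1837], [0.5917, 0.1335]]
0.026 [[0.4842, 0.1797], [0.4832, 0.1303], [0.5895, 0.1819], [0.5898, 0.1321]]
0.038 [[0.4831, 0.1779], [0.4822, 0.1289], [0.5876, 0.18], [0.5878, 0.1307]]
```

```bash
python3 - <<'E'
from h import *
s=cams.snapshot("scene"); p=cams.snapshot("top")
for n,win,h in(("green",(405,250,460,320),(40,75)),("orange",(365,262,420,320),(5,20))):
    m=cv2.morphologyEx(hue(up(s,win),*h),cv2.MORPH_OPEN,np.ones((21,21)))
    k,L,st,ce=cv2.connectedComponentsWithStats(m)
    for i in range(1,k): print(n,st[i][4],st[i][:4],ray(s,pxs(win,ce[i]),.03)[0].round(4))
# funnel tips (green) as seen in pictures: crop scene t3 and top c1
c=(np.array([[530,180],[650,168],[372,174],[490,166]])-[245,0])/4+[340,215]
print("scene tips z.024 g-,g+,o-,o+",ray(s,c,.024).round(4).tolist())
c=np.array([[180,287],[47,284],[345,310],[215,305]])/[3.5,3.3]+[170,125]
print("top tips",ray(p,c,.024).round(4).tolist())
E
```

```text
green 2834 [59 71 87 37] [0.6284 0.2706]
orange 5043 [49  0 97 59] [0.6046 0.1525]
orange 1214 [105 135  42  30] [0.7079 0.1501]
scene tips z.024 g-,g+,o-,o+ [[0.5753, 0.228], [0.5752, 0.3208], [0.5553, 0.1113], [0.5587, 0.2013]]
top tips [[0.5667, 0.2255], [0.5685, 0.319], [0.55, 0.1094], [0.5533, 0.2006]]
```

The dock estimates agree between the two cameras. The handset was held about 7 mm too far forward, so its front landed on the guides. I regrip it further back, lay it down short of the throat, then slide it in.

```bash
cat >> h.py <<'E'
def seat(n,off):
    "handset in hand, its middle lies off ahead of the TCP: lay it short of the throat, slide it a little in, release"
    o=att(DOCK[n][1]+np.pi/2); q=dpt(n,-.068-off)
    r.movep([*q,.12],o); g=r.read_finger_gap(); print("gap",g)
    if g<.04: raise SystemExit("lost")
    print("placed",r.movel([*q,.027],vel=.08,f_stop=8),r.read_eef_pos().round(4))
    q=dpt(n,-.05-off); print("slid",r.movel([*q,.0275],vel=.05,f_stop=12),r.read_eef_pos().round(4),r.read_ft_force().round(1))
    r.move_gripper(.066); r.movel([*q,.15],vel=.2)
E
python3 - <<'E'
from h import *
c=np.array([.538,.1577])-.016*np.array([1,.02])
pick(c,.02+np.pi/2,.026,gap=.062,hi=.12)
seat("orange",.016)
r.movep([.45,-.1,.25],att(0)); p=cams.snapshot("top"); s=cams.snapshot("scene")
for q in(p,s): print(find("handset_orange",.014,p=q))
print(find("handset_green",.019,p=p),cams.landmark_of("handset_green",p)[:1],r.read_time_s())
E
```

```text
pick: stopped False [0.5226 0.1576 0.027 ] gap 0.0494
after lift gap 0.0494
gap 0.04935142280032203
placed False [0.5061 0.1568 0.0275]
slid False [0.524  0.1561 0.0276] [ 0.1 -0.5 -0.8]
[(0.76, array([0.5414, 0.1577], dtype=float32), np.float32(0.111), np.float32(0.0532), np.float32(-0.034)), (0.63, array([0.6597, 0.2736], dtype=float32), np.float32(0.1883), np.float32(0.1064), np.float32(-0.023))]
[(0.63, array([0.5331, 0.1582], dtype=float32), np.float32(0.0926), np.float32(0.057), np.float32(-0.11)), (0.26, array([0.4615, 0.4278], dtype=float32), np.float32(0.1179), np.float32(0.0616), np.float32(0.018)), (0.23, array([0.6464, 0.146 ], dtype=float32), np.float32(0.1896), np.float32(0.0981), np.float32(-0.091))]
[(0.83, array([ 0.4885, -0.3032], dtype=float32), np.float32(0.1102), np.float32(0.051), np.float32(-1.566))] [{'location': [436.5, 244.6], 'confidence': 0.78}] 34.6
```

```bash
sed -i 's/def seat(n,off):/def seat(n,off,end=-.05):/; s/q=dpt(n,-.05-off)/q=dpt(n,end-off)/' h.py; python3 - <<'E'
from h import *
pick([.4885,-.304],1.57+np.pi/2,.031)
if r.read_finger_gap()<.04: raise SystemExit("lost")
seat("green",0,-.058)
r.movep([.45,-.1,.25],att(0)); p=cams.snapshot("top")
print(find("handset_green",.014,p=p),find("handset_orange",.014,p=p),find("scrap_a",.019,p=p),r.read_time_s())
cv2.imwrite("pics/t4.png",up(p,(95,130,385,335),2.7)[:,:,::-1])
E
```

```text
pick: stopped False [ 0.4889 -0.3042  0.0319] gap 0.0484
after lift gap 0.0487
gap 0.048346223074295154
placed True [0.5378 0.2733 0.027 ]
slid False [0.5487 0.2734 0.0276] [ 0.  -0.3 -2.4]
[(0.61, array([0.5482, 0.2738], dtype=float32), np.float32(0.1065), np.float32(0.0535), np.float32(0.005)), (0.26, array([0.63 , 0.027], dtype=float32), np.float32(0.1884), np.float32(0.0981), np.float32(0.005))] [(0.87, array([0.5418, 0.1572], dtype=float32), np.float32(0.112), np.float32(0.0546), np.float32(-0.036))] [(0.84, array([0.4577, 0.4268], dtype=float32), np.float32(0.1103), np.float32(0.0534), np.float32(0.037))] 44.675
```

View pics/t4.png

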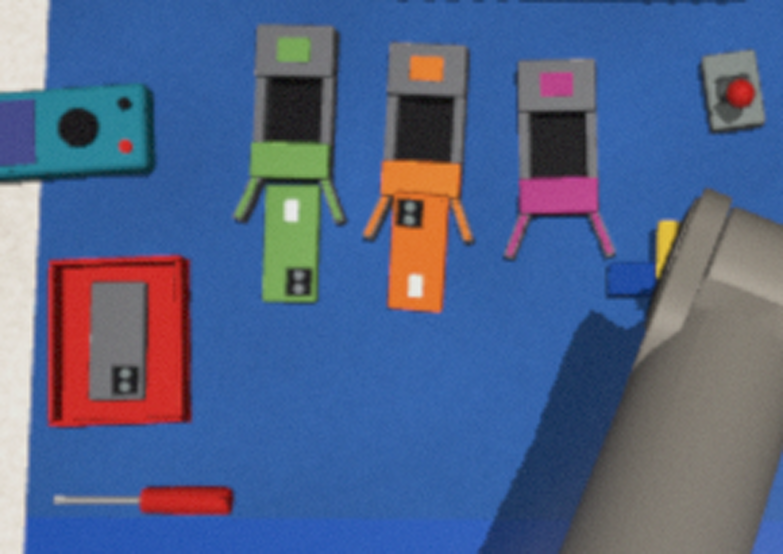

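Both handsets lie flat in their funnels: green (290,240) and orange (415,250). The arm hides the pusher, and I see an odd blue shape at (630,280), so I move aside to check.

```bash
python3 - <<'E'
from h import *
r.movep([.45,.05,.3],att(0)); p=cams.snapshot("top")
cv2.imwrite("pics/t5.png",up(p,(225,130,545,330),2.4)[:,:,::-1])
win=(335,205,375,270); a=up(p,win)
q=np.argwhere(hue(a,20,35,150,120))[:,::-1]
print("bar",cv2.minAreaRect((ray(p,pxs(win,q),.016)*1000).astype(np.float32)))
print(find("rest",.014,p=p))
E
```

```text
bar ((518.9226684570312, -73.61791229248047), (25.243446350097656, 101.26937866210938), 88.77276611328125)
[(0.75, array([ 0.5078, -0.0999], dtype=float32), np.float32(0.1331), np.float32(0.0758), np.float32(-0.038)), (0.39, array([0.628 , 0.0275], dtype=float32), np.float32(0.19), np.float32(0.0769), np.float32(0.134))]
```

View pics/t5.png

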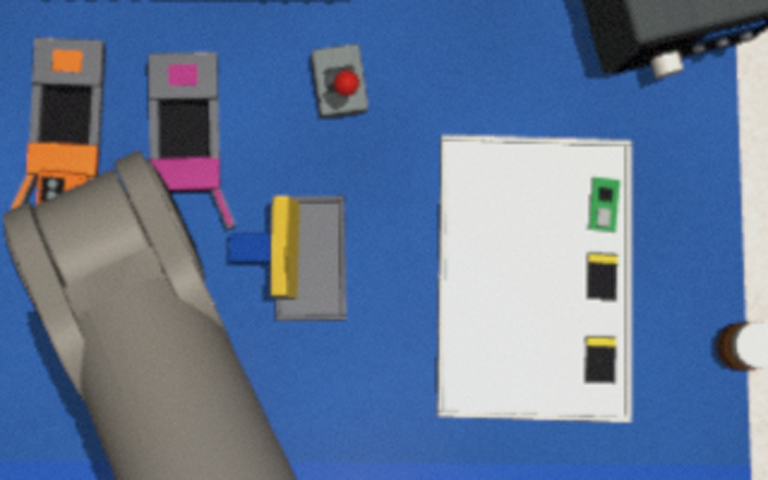

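Something in my carry tipped the pusher. It now lies on its side at the rest's left wall, with the handle pointing +y: blue at (250,248), bar at (284,247). I look closer from the scene camera before righting it.

```bash
python3 - <<'E'
from h import *
r.movep([.5,.35,.3],att(0)); s=cams.snapshot("scene"); p=cams.snapshot("top")
im=np.zeros((480,740,3),np.uint8)
im[:,:400]=cv2.resize(s["pixels"][225:297,280:340],(400,480),interpolation=cv2.INTER_CUBIC)
im[:,405:735]=cv2.resize(p["pixels"][200:272,314:364],(330,480),interpolation=cv2.INTER_CUBIC)
cv2.imwrite("pics/t6.png",im[:,:,::-1])
E
```

```text
(no output)
```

View pics/t6.png

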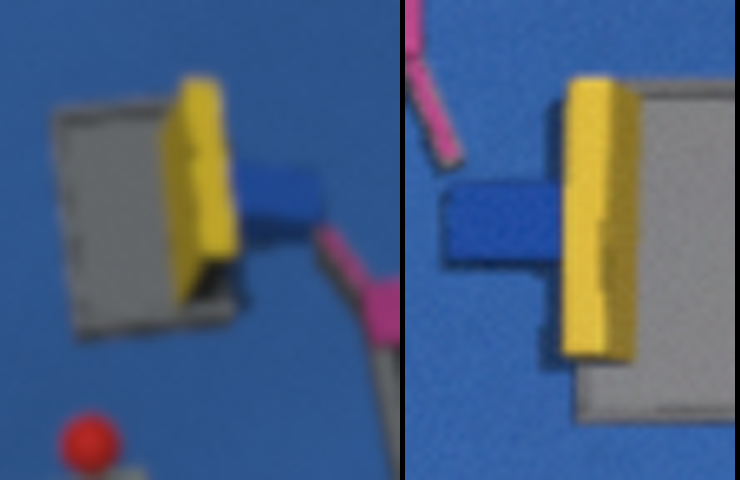

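The pusher rests on its side on the rest floor, with the handle over the +y wall and tilted down towards the bench. My plan is to grip the handle with the jaws along x and the tool tilted back, lift it, and roll it about x. Then I set its lower edge on open bench and let it settle upright. First I check reachability.

```bash
cat >> h.py <<'E'
def tilt(yaw,al):
    "jaws along yaw, tool rolled by al about that jaw axis"
    return (R.from_euler('z',yaw)*R.from_euler('x',al))*down(0)
def tilt2(yaw,al): # the half turn of the same grasp
    return tilt(yaw,al)*R.from_euler('y',np.pi)
E
python3 - <<'E'
from h import *
p=cams.snapshot("top")
for c in((512,221),(443,221),(638,221)): print(c,ray(p,[314+(c[0]-405)/6.6,200+c[1]/6.667],.02))
for f in(tilt,tilt2):
  for a0 in(-.7,-.5,-.3):
    o=f(0,a0).as_rotvec(); print(f.__name__,a0,[solver.solve_ik([.508,-.045,z],o) is not None for z in(.03,.15)])
  for al in(.6,.8,1.0):
    ok=[]
    for yaw in np.arange(-1.8,1.81,.3):
      for c in((.47,.03),(.48,0.0),(.6,-.05),(.52,.0),(.42,.25)):
        o=f(yaw,al).as_rotvec()
        if all(solver.solve_ik([*c,z],o) is not None for z in(.05,.15)): ok.append((round(yaw,1),c))
    print(f.__name__,al,len(ok),ok[:12])
E
```

```text
(512, 221) [[ 0.51617286 -0.04185948]]
(443, 221) [[ 0.51604679 -0.0162304 ]]
(638, 221) [[ 0.51640303 -0.08865232]]
tilt -0.7 [True, True]
tilt -0.5 [True, True]
tilt -0.3 [True, True]
tilt 0.6 55 [(np.float64(-1.8), (0.6, -0.05)), (np.float64(-1.8), (0.52, 0.0)), (np.float64(-1.8), (0.42, 0.25)), (np.float64(-1.5), (0.6, -0.05)), (np.float64(-1.5), (0.52, 0.0)), (np.float64(-1.5), (0.42, 0.25)), (np.float64(-1.2), (0.6, -0.05)), (np.float64(-1.2), (0.52, 0.0)), (np.float64(-0.9), (0.48, 0.0)), (np.float64(-0.9), (0.6, -0.05)), (np.float64(-0.9), (0.52, 0.0)), (np.float64(-0.6), (0.47, 0.03))]
tilt 0.8 49 [(np.float64(-1.8), (0.6, -0.05)), (np.float64(-1.8), (0.42, 0.25)), (np.float64(-1.5), (0.6, -0.05)), (np.float64(-1.2), (0.6, -0.05)), (np.float64(-0.9), (0.6, -0.05)), (np.float64(-0.9), (0.52, 0.0)), (np.float64(-0.6), (0.47, 0.03)), (np.float64(-0.6), (0.48, 0.0)), (np.float64(-0.6), (0.6, -0.05)), (np.float64(-0.6), (0.52, 0.0)), (np.float64(-0.3), (0.47, 0.03)), (np.float64(-0.3), (0.48, 0.0))]
tilt 1.0 46 [(np.float64(-1.8), (0.6, -0.05)), (np.float64(-1.8), (0.42, 0.25)), 
[... 959 characters left out ...]
 (0.6, -0.05)), (np.float64(-0.9), (0.6, -0.05)), (np.float64(-0.9), (0.52, 0.0)), (np.float64(-0.6), (0.47, 0.03)), (np.float64(-0.6), (0.48, 0.0)), (np.float64(-0.6), (0.6, -0.05)), (np.float64(-0.6), (0.52, 0.0)), (np.float64(-0.3), (0.47, 0.03)), (np.float64(-0.3), (0.48, 0.0))]
tilt2 1.0 44 [(np.float64(-1.8), (0.42, 0.25)), (np.float64(-1.2), (0.6, -0.05)), (np.float64(-0.9), (0.6, -0.05)), (np.float64(-0.9), (0.52, 0.0)), (np.float64(-0.6), (0.47, 0.03)), (np.float64(-0.6), (0.48, 0.0)), (np.float64(-0.6), (0.6, -0.05)), (np.float64(-0.6), (0.52, 0.0)), (np.float64(-0.3), (0.47, 0.03)), (np.float64(-0.3), (0.48, 0.0)), (np.float64(-0.3), (0.6, -0.05)), (np.float64(-0.3), (0.52, 0.0))]
```

```bash
python3 - <<'E'
from h import *
cur=R.from_rotvec(r.read_orientation())
f=min((tilt,tilt2),key=lambda f:(cur.inv()*f(0,-.2)).magnitude())
for al in(1.3,1.2,1.1,1.0):
    o1=f(0,al)
    if all(solver.solve_ik([.455,.0,z],o1.as_rotvec()) is not None for z in(.03,.06,.2)): break
print("al",al)
o=f(0,-.2).as_rotvec(); g=[.516,-.0455]
r.move_gripper(.038); r.movep([*g,.2],o)
print(r.movel([*g,.028],vel=.08,f_stop=6),r.read_eef_pos().round(4))
r.move_gripper(0,60); print("gap",r.read_finger_gap())
r.movel([*g,.22],vel=.15); print("gap",r.read_finger_gap())
r.movep([.455,0,.2],o1.as_rotvec())
s=cams.snapshot("scene"); x0,y0,w,h=260,150,120,140
cv2.imwrite("pics/t7.png",cv2.resize(s["pixels"][150:290,250:400],None,fx=4,fy=4,interpolation=cv2.INTER_CUBIC)[:,:,::-1])
print(r.read_finger_gap(),r.read_eef_pos(),r.read_time_s())
E
```

```text
al 1.3
False [ 0.5162 -0.0455  0.0283]
gap 0.028739853339760958
gap 0.029068692147793406
0.02852214207782693 [4.54965811e-01 4.22022383e-05 2.00005507e-01] 59.9917
```

View pics/t7.png

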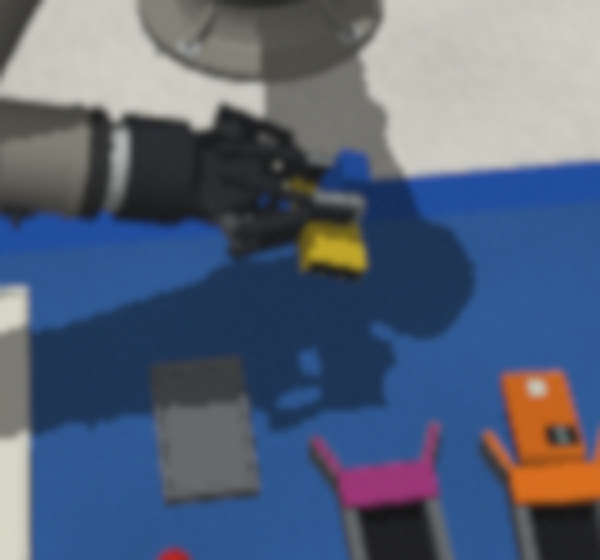

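The pusher is held nearly upright, with the bar under the grip at (335,248) in the crop. I set it down and release.

```bash
python3 - <<'E'
from h import *
cur=R.from_rotvec(r.read_orientation())
f=min((tilt,tilt2),key=lambda f:(cur.inv()*f(0,1.2)).magnitude())
o=f(0,1.15); d=o.apply([0,1,0])
r.movel([.455,0,.2],o.as_rotvec(),vel=.05)
r.movel([.455,0,.07],vel=.1)
print(r.movel([.455,0,.025],vel=.03,f_stop=4),r.read_eef_pos().round(4),r.read_ft_force().round(1))
r.move_gripper(.06); r.sleep(.3)
r.movel(r.read_eef_pos()-.1*d,vel=.1); r.movel(r.read_eef_pos()+[0,0,.15],vel=.2)
r.movep([.5,-.3,.35],att(0)); 
p=cams.snapshot("top"); cv2.imwrite("pics/t8.png",up(p,(95,130,395,335),2.6)[:,:,::-1])
for n,z in dict(handset_green=.014,handset_orange=.014,scrap_a=.019).items(): print(n,find(n,z,p=p)[:1])
print(r.read_time_s())
E
```

```text
True [0.455  0.0005 0.047 ] [ 0.4 -0.8  4.3]
handset_green [(0.73, array([0.546 , 0.2734], dtype=float32), np.float32(0.1116), np.float32(0.0569), np.float32(-0.013))]
handset_orange [(0.79, array([0.5406, 0.1582], dtype=float32), np.float32(0.1094), np.float32(0.0525), np.float32(-0.036))]
scrap_a [(0.82, array([0.471, 0.431], dtype=float32), np.float32(0.1126), np.float32(0.0558), np.float32(0.038))]
66.525
```

View pics/t8.png

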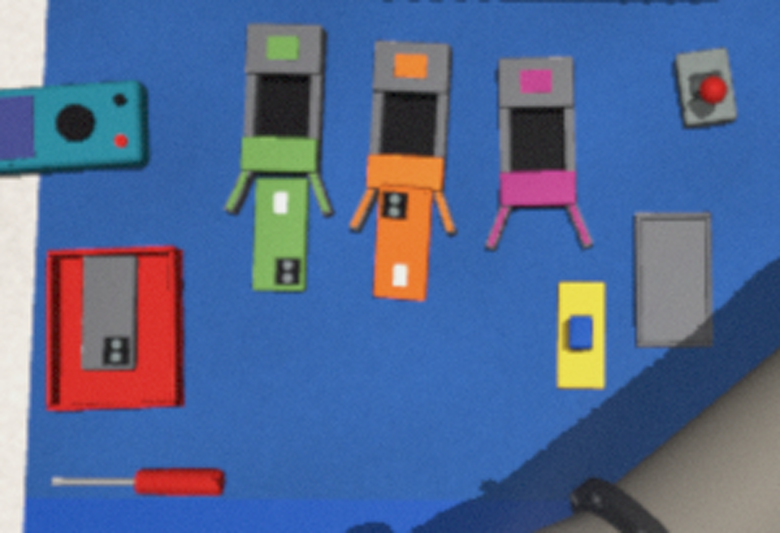

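The pusher stands upright at (582,333). The scrap was knocked but is still inside the box. Next I push the orange handset home.

```bash
cat >> h.py <<'E'
def bar():
    p=cams.snapshot("top"); win=(270,180,375,300)
    m=hue(up(p,win),20,35,150,120); k,L,st,ce=cv2.connectedComponentsWithStats(m)
    i=1+np.argmax(st[1:,4]); q=np.argwhere(L==i)[:,::-1]
    c,wh,a=cv2.minAreaRect((ray(p,pxs(win,q),.016)*1000).astype(np.float32))
    if wh[0]<wh[1]: a+=90
    a=(a+90)%180-90; print("bar",c,wh,a); return np.array(c)/1000,np.radians(a)
def grab():
    c,a=bar(); o=att(a+np.pi/2); r.move_gripper(.05)
    r.movep([*c,.2],o); print("down",r.movel([*c,.046],vel=.1,f_stop=6))
    r.move_gripper(0,80); print("grab",r.read_finger_gap(),r.read_eef_pos().round(4)); z=r.read_eef_pos()[2]
    r.movel([*c,.2],vel=.15); return z
def push(n,z,start=-.178):
    o=att(DOCK[n][1]+np.pi/2); q=dpt(n,start)
    r.movep([*q,.2],o); print("gap",r.read_finger_gap())
    print("low",r.movel([*q,z+.001],vel=.1,f_stop=8),r.read_eef_pos().round(4))
    q2=dpt(n,-.045); print(r.movel([*q2,z+.001],vel=.06,f_stop=25),end=" ")
    q2=dpt(n,-.024); print("home?",r.movel([*q2,z+.001],vel=.02,f_stop=15))
    e=r.read_eef_pos(); d=e[:2]-np.array(DOCK[n][0]); a=DOCK[n][1]
    print("dock x,y",(d@[np.cos(a),np.sin(a)]).round(4),(d@[-np.sin(a),np.cos(a)]).round(4),"F",r.read_ft_force().round(1),"gap",r.read_finger_gap())
    r.movel([*dpt(n,-.12),z+.001],vel=.15); r.movel([*dpt(n,-.12),.2],vel=.2)
E
python3 - <<'E'
from h import *
z=grab(); print("z",z)
try: push("orange",z)
except r.Unreachable as e: print("unreach",e)
print(r.read_time_s(),r.read_finger_gap())
E
```

```text
bar (454.3955078125, -12.556035995483398) (40.251705169677734, 96.8346939086914) -0.236175537109375
down False
grab 0.020934018509098744 [ 0.4547 -0.0126  0.0464]
z 0.04641770687258626
gap 0.020688406426130453
low False [0.412  0.1596 0.0478]
True home? True
dock x,y -0.0616 -0.0001 F [-1.8  0.2  5.9] gap 0.02141897874981343
77.4583 0.021013095773724066
```

```bash
python3 - <<'E'
from h import *
r.movep([.45,-.1,.3],att(np.pi/2)); p=cams.snapshot("top"); s=cams.snapshot("scene")
im=np.zeros((520,760,3),np.uint8)
a=up(p,(180,130,290,260),4)[:520,:440]; b=cv2.resize(s["pixels"][220:330,370:450],(316,434),interpolation=cv2.INTER_CUBIC)
im[:520,:440]=a; im[:434,444:760]=b; cv2.imwrite("pics/t9.png",im[:,:,::-1])
for q in(p,s): print([(g["confidence"],np.array(g["box"])) for g in cams.boxes_of("handset_orange",q)][:2])
E
```

```text
[(0.66, array([237.6, 211.6, 260.5, 255.1]))]
[(0.71, array([374.5, 237.3, 392.5, 267.1])), (0.64, array([411.1, 242.5, 434.2, 268. ]))]
```

View pics/t9.png

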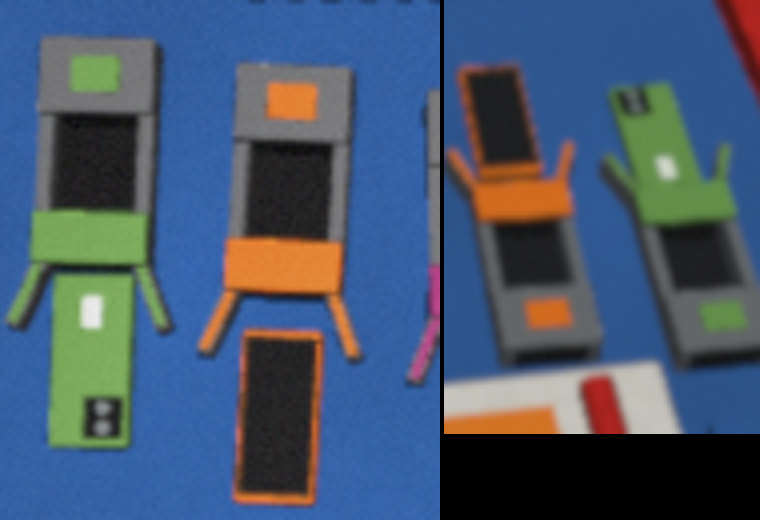

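The orange handset has turned over, with its screen up (either face is allowed), and is back out of the funnel around (278,417). I check how the pusher sits in the grip.

```bash
python3 - <<'E'
from h import *
r.movep([.5,-.05,.2],att(np.pi/2+.0)); s=cams.snapshot("scene"); print(r.read_eef_pos(),r.read_finger_gap(),r.read_time_s())
T=np.linalg.inv(s["world_from_camera"]); c=T@[.5,-.05,.17,1]; f=240/np.tan(np.radians(s["fov_y"]/2))
u,v=int(s["cx"]+f*c[0]/-c[2]),int(s["cy"]-f*c[1]/-c[2]); print(u,v)
cv2.imwrite("pics/t10.png",cv2.resize(s["pixels"][v-50:v+40,u-60:u+60],None,fx=5,fy=5,interpolation=cv2.INTER_CUBIC)[:,:,::-1])
E
```

```text
[ 0.50002743 -0.05102367  0.20110354] 0.021001072839263234 79.3417
316 217
```

View pics/t10.png

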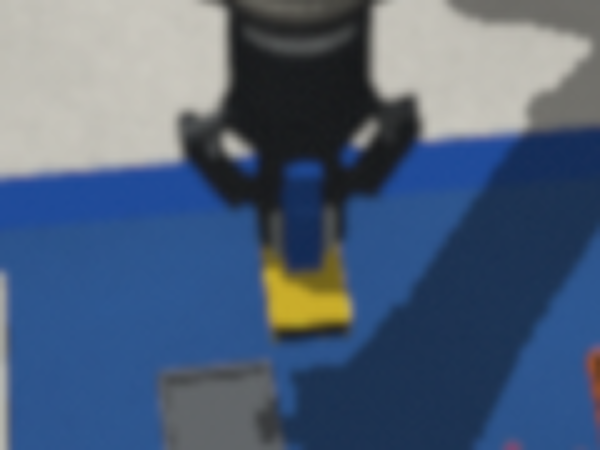

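The pusher looks level in the grip. I think the handset's front caught at the throat and its tail rode up over the bar. I park the pusher on the bench, regrip the orange handset by its tail, and slide it well into the channel with the fingers. I then do the same with green, and push after that.

```bash
cat >> h.py <<'E'
def insert(n,c,yaw,end=-.026,off=.037):
    "grip handset lying at c,yaw by its tail, lift if not in the funnel, slide in until its middle is at end"
    d=np.array([np.cos(yaw),np.sin(yaw)]); a=DOCK[n][1]
    o=att(yaw+np.pi/2); q=c-off*d; r.move_gripper(.062)
    r.movep([*q,.15],o); print("down",r.movel([*q,.026],vel=.1,f_stop=8))
    r.move_gripper(0,60); print("grip",r.read_finger_gap())
    q=dpt(n,-.068-off); r.movel([*r.read_eef_pos()[:2],.031],vel=.05)
    r.movel([*q,.031],att(a+np.pi/2),vel=.06); r.movel([*q,.0275],vel=.03,f_stop=8)
    f0=r.read_ft_force(); t=-.068
    while t<end-1e-6:
        t=min(t+.014,end); q=dpt(n,t-off); hit=r.movel([*q,.0275],vel=.04,f_stop=15)
        e=r.read_eef_pos()[:2]-dpt(n,0); print(" t",round(t,3),hit,(e@[np.cos(a),np.sin(a)]+off).round(4),(r.read_ft_force()-f0).round(1))
        if hit: break
    r.move_gripper(.064); r.movel([*r.read_eef_pos()[:2],.2],vel=.2)
E
python3 - <<'E'
from h import *
q=[.455,-.0126]; r.movel([*q,.2],vel=.2)
print("park",r.movel([*q,.044],vel=.08,f_stop=5),r.read_eef_pos().round(4)); r.move_gripper(.05); r.movel([*q,.2],vel=.2)
r.movep([.5,-.2,.3],att(np.pi/2)); p=cams.snapshot("top")
F=find("handset_orange",.014,p=p); print(F[:2])
E
```

```text
park True [ 0.4548 -0.0128  0.0464]
[(0.57, array([0.5131, 0.157 ], dtype=float32), np.float32(0.1092), np.float32(0.0543), np.float32(-0.038)), (0.23, array([0.6427, 0.1556], dtype=float32), np.float32(0.188), np.float32(0.1035), np.float32(-0.023))]
```

```bash
python3 - <<'E'
from h import *
insert("orange",np.array([.5131,.157]),-.038)
r.movep([.5,-.2,.3],att(np.pi/2)); p=cams.snapshot("top"); print(find("handset_orange",.014,p=p)[:1],find("handset_green",.014,p=p)[:1],r.read_time_s())
E
```

```text
down False
grip 0.0483138412910703
 t -0.054 False -0.0538 [-0.9 -0.8  0.2]
 t -0.04 False -0.0398 [-0.9  0.1  0.1]
 t -0.026 False -0.0258 [-1.6 -1.   1. ]
[(0.56, array([0.5503, 0.1561], dtype=float32), np.float32(0.0838), np.float32(0.0523), np.float32(-0.036))] [(0.49, array([0.6432, 0.1593], dtype=float32), np.float32(0.1863), np.float32(0.1009), np.float32(0.005))] 92.4333
```

```bash
python3 - <<'E'
from h import *
insert("green",np.array([.547,.2736]),-.006)
r.movep([.5,-.2,.3],att(np.pi/2)); z=grab(); print(z)
r.movep([.43,.12,.25],att(np.pi/2))
push("orange",z,-.15)
p=cams.snapshot("top"); print(r.read_time_s(),r.read_finger_gap())
r.movep([.45,-.1,.3],att(np.pi/2)); p=cams.snapshot("top")
cv2.imwrite("pics/t11.png",up(p,(180,130,290,260),4)[:,:,::-1])
E
```

```text
down False
grip 0.04779319209873722
 t -0.054 False -0.0536 [-0.1 -0.1 -1. ]
 t -0.04 False -0.0397 [-0.1 -0.4 -0.6]
 t -0.026 False -0.0257 [ 0.2  0.9 -0.6]
bar (454.5376892089844, -11.324399948120117) (96.86276245117188, 41.59233093261719) 0.4376038908958435
down False
grab 0.021229226754201774 [ 0.4548 -0.0113  0.0464]
0.0463816467461631
gap 0.02066713699410349
low False [0.44   0.1588 0.0478]
False home? True
dock x,y -0.0294 -0.0 F [-0.5  0.9  3.7] gap 0.02103696577953141
113.1917 0.021098864975834058
```

View pics/t11.png

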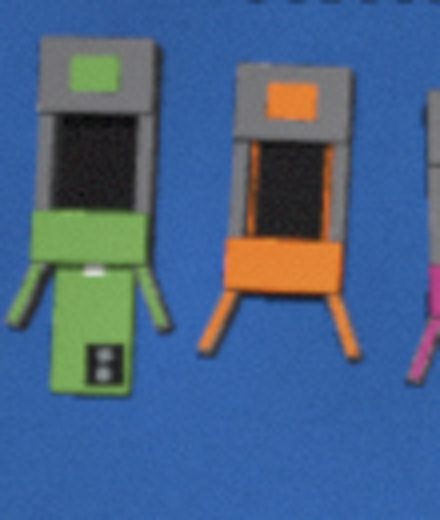

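Orange is home: its rim shows through the window and the pusher stopped at -29.4 mm, where -30 was expected. Green is partly in. Next I push green and put the pusher back in the rest.

```bash
python3 - <<'E'
from h import *
z=.0464
r.movep([.44,.2,.25],att(np.pi/2)); push("green",z,-.15)
r.movep([.45,.1,.28],att(np.pi/2)); 
q=[.507,-.0985]; r.movep([*q,.2],att(np.pi/2-.01))
print("rest",r.movel([*q,z+.004],vel=.08,f_stop=5),r.read_eef_pos().round(4)); r.move_gripper(.045); r.movel([*q,.2],vel=.2)
r.movep([.5,.0,.35],att(np.pi/2)); p=cams.snapshot("top"); 
print(find("rest",.014,p=p)[:1]); bar(); L=cams.landmark_of("power_tip",p); print(L and ray(p,L[0]["location"],.07))
win=(345,140,385,185); q=np.argwhere(hue(up(p,win),0,8,150,90))[:,::-1]; print("ball",ray(p,pxs(win,q.mean(0)),.07))
cv2.imwrite("pics/t12.png",up(p,(180,130,400,280),3.5)[:,:,::-1]); print(r.read_time_s())
E
```

```text
gap 0.021137660733478423
low False [0.4565 0.2746 0.0479]
False home? True
dock x,y -0.0292 -0.0 F [-1.2  0.2  3.3] gap 0.020969244139742223
rest True [ 0.507  -0.0985  0.0514]
[(0.8, array([ 0.5066, -0.0994], dtype=float32), np.float32(0.1284), np.float32(0.0729), np.float32(-0.003))]
bar (507.0506896972656, -96.70284271240234) (42.940128326416016, 98.91266632080078) -0.5072860717773438
[[0.45255256 0.39774466]]
ball [[ 0.67744886 -0.13297386]]
127.8583
```

View pics/t12.png

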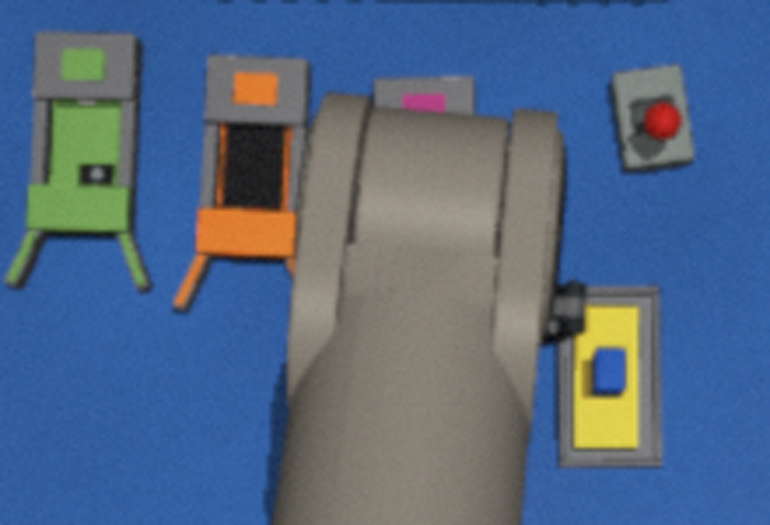

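Both handsets are home in their windows, and the pusher lies in the rest at (607,370). Now the lever.

```bash
python3 - <<'E'
from h import *
r.move_gripper(0); y=-.133
r.movep([.62,y,.25],att(np.pi/2)); r.movel([.62,y,.078],vel=.15,f_stop=8)
print(r.movel([.716,y,.078],vel=.05,f_stop=20),r.read_eef_pos().round(4),r.read_ft_force().round(1))
r.movel([.62,y,.078],vel=.15); r.movel([.62,y,.25],vel=.2)
r.movep([.45,-.25,.35],att(np.pi/2)); p=cams.snapshot("top"); s=cams.snapshot("scene")
win=(345,135,385,185); q=np.argwhere(hue(up(p,win),0,8,150,90))[:,::-1]; print("ball",ray(p,pxs(win,q.mean(0)),.07))
bar(); print(find("scrap_a",.019,p=p)[:2],find("handset_mauve",.014,p=p)[:1],r.read_time_s())
im=np.zeros((600,800,3),np.uint8); a=up(p,(80,130,400,335),2.4); im[:a.shape[0],:a.shape[1]]=a
cv2.imwrite("pics/t13.png",a[:,:,::-1])
E
```

```text
True [ 0.6953 -0.1329  0.0765] [-1.4  0.2  1.6]
ball [[ 0.71726079 -0.12693884]]
bar (506.9959716796875, -96.93724060058594) (42.49460220336914, 99.02410125732422) -0.487335205078125
[(0.67, array([0.4714, 0.4317], dtype=float32), np.float32(0.1074), np.float32(0.0549), np.float32(0.004))] [(0.47, array([0.6725, 0.2743], dtype=float32), np.float32(0.0603), np.float32(0.0498), np.float32(0.005))] 134.7333
```

View pics/t13.png

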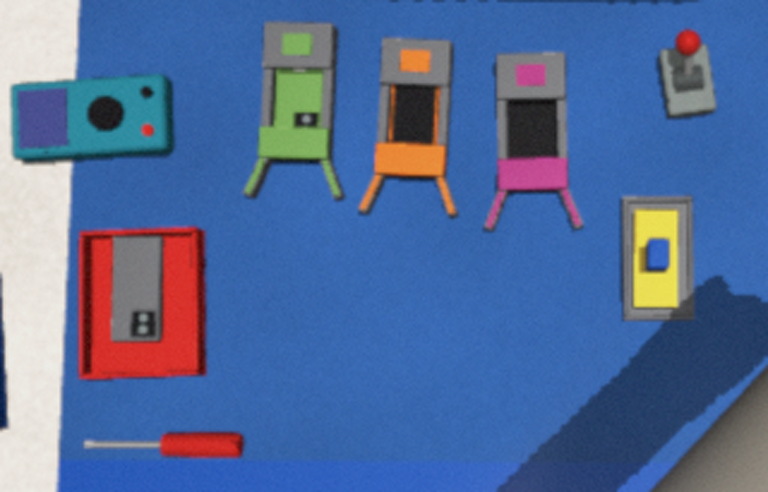

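The lever ball moved about 40 mm, to x = 0.717, which works out to roughly 0.75 rad. That may be short of 0.8, so I push again.

```bash
python3 - <<'E'
from h import *
y=-.128
r.movep([.64,y,.25],att(np.pi/2)); r.movel([.64,y,.085],vel=.15,f_stop=8)
print(r.movel([.68,y,.085],vel=.08,f_stop=10))
for x in(.69,.7,.705,.71,.715,.72):
    h=r.movel([x,y,.085],vel=.02,f_stop=25); print(x,h,r.read_eef_pos().round(4),r.read_ft_force().round(1))
    if h: break
r.movel([.62,y,.085],vel=.15); r.movel([.62,y,.25],vel=.2)
r.movep([.45,-.25,.35],att(np.pi/2)); p=cams.snapshot("top"); s=cams.snapshot("scene")
for q,win in((p,(345,130,385,185)),(s,(275,275,315,325))):
    m=hue(up(q,win),0,8,150,90); k,L,st,ce=cv2.connectedComponentsWithStats(m); i=1+np.argmax(st[1:,4])
    print("ball",st[i],[ray(q,pxs(win,ce[i]),z)[0].round(4) for z in(.065,.07,.075)])
print(r.read_time_s())
E
```

```text
False
0.69 False [ 0.6899 -0.1281  0.0849] [-0.1 -0.7  0.2]
0.7 False [ 0.6958 -0.1282  0.0847] [-14.6   3.   11. ]
0.705 False [ 0.6964 -0.1284  0.0846] [-28.9   6.   21.7]
0.71 False [ 0.697  -0.1285  0.0846] [-43.2   9.   32.5]
0.715 False [ 0.6975 -0.1287  0.0845] [-58.6  12.6  43.3]
0.72 False [ 0.698  -0.1288  0.0844] [-72.7  15.1  54.5]
ball [ 70  54  35  37 980] [array([ 0.7187, -0.1275]), array([ 0.7173, -0.1271]), array([ 0.716 , -0.1267])]
ball [ 72 107  33  33 844] [array([ 0.7167, -0.1283]), array([ 0.7197, -0.1284]), array([ 0.7228, -0.1284])]
143.325
```

The lever is hard against its end stop. Triangulating the ball from both cameras gives z ≈ 0.068, which matches the full 0.5 rad lean. Everything else is in place, so I hand in.

```bash
python3 - <<'E'
from h import *
bar(); r.job_done(); print(r.read_time_s())
E
```

```text
bar (506.9623718261719, -96.70230102539062) (42.33414077758789, 99.19706726074219) -0.1183319091796875
the job is handed in; nothing more can be done
the job is handed in; nothing more can be done
```

I handed in the job at about 143 s with every part of it done by my checks; the robot reports no verdict, so I don't know the score.

**What I did:**
- The one scrap handset went into the red box.
- The orange and green handsets were pushed home in their docks; there was no mauve one.
- The pusher went back in its rest.
- The red lever was flipped on.

**Last checks:**
- **Handsets:** both show in their dock windows. The pusher stopped at -29.4 mm (orange) and -29.2 mm (green), where -30 mm was expected. I did not measure their sideways position or angle once home.
- **Scrap:** it was knocked about 14 mm during the run but still lies inside the box.
- **Pusher:** it lies flat, within about 3 mm of the rest's centre and straight.
- **Lever:** it is hard against its end stop. Ball travel alone suggested only about 0.75 rad. The ball's height from both cameras, and the block not giving way, both say it is fully over.

**What went wrong on the way:**
- **Pusher tipped:** it was knocked onto its side while I carried the green handset, probably by my own arm. I rolled it upright on the bench and used it from there.
- **Orange handset flipped:** it caught at the throat on the first push and turned screen up, which is allowed. I slid it further in with the fingers and pushed it home the second time.
- **Lever push:** my second push built up to about 90 N in total at the wrist against the end stop. That is more than I meant, but below the 120 N limit.

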